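# Pack up the fastener caddy and close the rivet tub

## Task

Pack up after riveting: lay each of the three steel plunger fasteners flat in the caddy bay whose floor has the colour of its collar, and leave the two black wing-nut fasteners lying where they are. Close the rivet tub with the one lid that fits its mouth, fully home so that its flange rests level on the rim, and leave the other two lids standing knob-up on the bench.

Things in the scene. Friction and masses are not known exactly. Their poses are not given: they have to be found in the camera images.
- fastener_red: Plunger fastener lying on the bench: red collar, bright steel ends; 76 mm along its x, 45 g. Collar 24 mm long, 16 mm square (does not roll), at the middle; then 14 mm round to x = -22 and +22 mm, 9 mm plunger to x = -36 mm, 5 mm needle to x = +40 mm. Origin at the collar's middle on the axis, 8 mm above what it lies on; z up.
- fastener_yellow: Plunger fastener lying on the bench: yellow collar, bright steel ends; 76 mm along its x, 45 g. Collar 24 mm long, 16 mm square (does not roll), at the middle; then 14 mm round to x = -22 and +22 mm, 9 mm plunger to x = -36 mm, 5 mm needle to x = +40 mm. Origin at the collar's middle on the axis, 8 mm above what it lies on; z up.
- fastener_green: Plunger fastener lying on the bench: green collar, bright steel ends; 76 mm along its x, 45 g. Collar 24 mm long, 16 mm square (does not roll), at the middle; then 14 mm round to x = -22 and +22 mm, 9 mm plunger to x = -36 mm, 5 mm needle to x = +40 mm. Origin at the collar's middle on the axis, 8 mm above what it lies on; z up.
- wingnut_red: Look-alike that does not belong in the caddy: wing-nut fastener, same size and collar (red) but black ends and, at x = -30 mm, a black cross bar 38 mm wide along y. Origin at the collar's middle on the axis, 8 mm above the bench; x along it.
- wingnut_green: Look-alike that does not belong in the caddy: wing-nut fastener, same size and collar (green) but black ends and, at x = -30 mm, a black cross bar 38 mm wide along y. Origin at the collar's middle on the axis, 8 mm above the bench; x along it.
- caddy: Flat open plywood caddy, fixed, 108 mm (x) by 208 mm (y). Three bays along y: red floor centred at y = +68 mm, yellow 0, green -68 mm. Each is 100 mm (x) by 64 mm (y) inside; walls and floor 4 mm thick, wall tops 23 mm above the bench. Fasteners lie in them along the caddy's x, either way round. Origin: centre of its underside, on the bench; z up.
- tub: Round open grey tub with rivets on its bottom, fixed: outer diameter 82 mm, mouth (inside) 76 mm, rim 55 mm above the bench. Origin: centre of its underside, on the bench; z up. With the right lid home, the flange rests on the rim and the lid's origin is 37 mm above the tub's.
- lid_blue: One of three look-alike lids: round, grey, blue knob, standing knob-up. Flange 88 mm in diameter, 4 mm thick, its underside 18 mm above the origin. Below it a plug 18 mm deep, 56 mm in diameter at its foot, tapering out to 73 mm. On the flange an upright round knob 22 mm in diameter, 24 mm tall (top 46 mm above the origin). 50 g. Origin: centre of the plug's underside, z up.
- lid_black: One of three look-alike lids: round, grey, black knob, standing knob-up. Flange 72 mm in diameter, 4 mm thick, its underside 18 mm above the origin. Below it a plug 18 mm deep, 44 mm in diameter at its foot, tapering out to 56 mm. On the flange an upright round knob 22 mm in diameter, 24 mm tall (top 46 mm above the origin). 50 g. Origin: centre of the plug's underside, z up.
- lid_white: One of three look-alike lids: round, grey, white knob, standing knob-up. Flange 100 mm in diameter, 4 mm thick, its underside 18 mm above the origin. Below it a plug 18 mm deep, 80 mm in diameter at its foot, tapering out to 86 mm. On the flange an upright round knob 22 mm in diameter, 24 mm tall (top 46 mm above the origin). 50 g. Origin: centre of the plug's underside, z up.

How it is judged:
By the outcome, as a careful person would: the job done as asked, in the order asked, and still so for the second after the job is handed in, with the robot touching nothing.
It also fails if it takes over 96 s, if anything falls off the work surface, if the arm or the gripper's body presses on something with over 40 N, if the wrist force passes 120 N, or if a joint passes its speed limit or range.

## Robot

A 6-joint arm with a two-finger parallel gripper is mounted at the origin on the work surface. World frame = base frame: x ahead of the robot, y to its left, z up, the work surface at z = 0. Lengths are in mm, angles in rad, forces in N, time in s.
With the tool pointing down it reaches from about 275 to 1000 mm from the base axis. Payload 8.4 kg.
Tool frame: the origin (TCP) lies between the finger pads; the fingertips stand 17 mm ahead of it and the grasp point (between the pads) lies 2 mm behind it (r.tcp_to_tips is the distance from the TCP to the fingertips, in mm); z points along the fingers, y is the line along which they close (so a half turn about z gives the same grasp; the last joint's range is limited). The gripper opens to 85 mm and grips with 20 to 120 N. Pads are 22 mm wide; open, the fingers measure 114 mm over their backs; the gripper's body (76 mm by 85 mm) begins 54 mm behind the grasp point. The pads swing forward as they close: fully open they stand 13 mm farther back than shut.
Start: joints at [1.195, 0.353, 1.633, -0, 1.155, -0.002], TCP at [228.221, 581.845, 248.281] pointing down, gripper open.
Joint ranges: [-2.63, 2.63], [-0.92, 2.1], [0.06, 2.66], [-1.3, 4.44], [0, 2.69], [-3.02, 3.02]. Speed limits (rad/s): [2.22, 2.22, 2.79, 3.14, 3.14, 3.14].

## Interface

Orientations are given as [roll, pitch, yaw] about the fixed x, y, z axes, in that order (R = Rz(yaw) Ry(pitch) Rx(roll)).
In Python, from rig import r gives the robot as it stands. The module is installed in compiled form; this text tells all that it offers.
- The arm moves only by the tool apply_moves, never from a script. Its argument "series" is text: rows parted by semicolons, each of 7 numbers parted by spaces: the shift along the tool's x, y, z in cm, then the turn, a rotation vector about the tool's x, y, z in rad, then the gripper's target within -1 to 1 (shut at 1, half-way at 0, fully open at -1). In form: tx ty tz rx ry rz fingers; .... A call has exactly 10 rows; each row shifts and turns the commanded pose from where the row before left it, along the tool's axes as they then stand; what a row does not reach is not made up. A row lasts 1/12 s, in which the tool goes at most 41.7 mm and 7.16 degrees, less where a joint would pass 70% of its speed; a pose out of reach is approached as far as the arm can. A call with a gripper value outside its range is refused whole. The fingers move at their own pace and stop on an object; "squeeze" is the grip in N (left out, the last holds). Time passes only in rows, so rows that do not move let the fingers close, or fill a call up. It gives the time, the measured TCP pose, the force and the opening at its end, in the units of the state.
- r.sense(): the state, without advancing time (a new reading comes with each control period).
- r.grab_frame(name): name is "side" or "top" or "wrist"; returns the picture (420x560x3 uint8, blue, green, red); there is no depth.
- r.camera_info(name): a dict with "K" (3x3 intrinsics, pixels), "extrinsics" (4x4, takes a point from camera to world coordinates). Camera axes: x right, y down, z forward; pixel columns grow to the right and rows downward; lengths in mm; the calibration is good to about 2 mm. The wrist camera is an equidistant fisheye: a pixel r from the principal point sees the ray r / f radians off the axis. A picture is of the moment at which its call begins: read the wrist's pose just before it. camera_info takes no time and is no camera call; for the wrist camera it gives the pose at the moment of the call.
- r.sign_off(): hands the job in, once; it reports no verdict.
The state is a dict: "clock": time; "qpos": joint angles; "qvel": joint speeds; "joint_efforts": joint torques, N m; "eef_pos": TCP position; "tcp_rot": TCP orientation; "contact_force": force on the tool from outside, world axes, zero at the start; "wrist_torque": the same for the moment, N m; "opening": opening from 0.0 (shut) to 1.0 (fully open).
Only numpy, scipy, OpenCV 4.12 (cv2) and the standard library are available. Lean on these libraries where they do the work, as an engineer would, in place of code of your own. Each camera call takes 0.05 s, during which the arm holds its last target. There are 200 camera calls.

## Working session

There is one attempt and no reset: what is moved stays moved. The work goes in short steps, Python scripts to look and compute and a tool call to move; the robot and the scene stay as the last step left them, time stands still between calls to the robot, and variables do not carry over. Pictures are saved under pics/ and viewed, on a budget of 14 in all, crops included, one or two more only if the job needs it, and the job is handed in when it is done.

Besides the shell and the picture viewer there is one more tool, called after "Call:" by a JSON object that holds its "method" and its "body", one argument or row to a line. apply_moves: Moves the arm, as the interface text tells. Its arguments: {"type":"object","properties":{"series":{"type":"string"},"squeeze":{"type":"number"}},"required":["series"]}

```bash
mkdir -p pics; ls
python3 - <<'E'
from rig import r
import cv2,numpy as np
for n in("top","side"):
    cv2.imwrite(f"pics/{n}0.png",r.grab_frame(n)); c=r.camera_info(n); print(n,np.round(c["K"],1).tolist(),np.round(c["extrinsics"],3).tolist())
print(r.sense()); c=r.camera_info("wrist");print(c)
E
```

```text
pics
top [[430.2, 0.0, 279.5], [0.0, 430.2, 212.9], [0.0, 0.0, 1.0]] [[0.001, -0.982, 0.188, 297.196], [-1.0, -0.002, -0.001, -1.845], [0.002, -0.188, -0.982, 1254.981], [0.0, 0.0, 0.0, 1.0]]
side [[524.3, 0.0, 277.6], [0.0, 524.3, 211.0], [0.0, 0.0, 1.0]] [[0.813, -0.372, 0.449, -20.009], [-0.583, -0.535, 0.612, -723.864], [0.013, -0.759, -0.651, 833.586], [0.0, 0.0, 0.0, 1.0]]
{'clock': 0.1, 'qpos': array([ 1.19459799e+00,  3.53542612e-01,  1.63404518e+00,  1.25411012e-05,
        1.15516869e+00, -2.36051890e-03]), 'qvel': array([-0.00190964, -0.00206607, -0.00213319, -0.00106901,  0.00121306,
       -0.00047599]), 'joint_efforts': array([ 8.57094790e-06, -6.06355333e+01, -3.42819679e+01,  4.19705486e-05,
        3.94400849e-03,  2.22698753e-05]), 'eef_pos': array([228.07604898, 581.48435329, 247.66562723]), 'tcp_rot': array([-3.14042885e+00, -1.42146993e-05,  2.76774976e+00]), 'contact_force': array([0.35389215, 0.66576455, 0.28678196]), 'wrist_torque': array([-0.05281367, -0.0175001 , -0.02502695]), 'opening': 0.9975375074891017}
{'K': array([[325.1922621 ,   0.        , 273.6951414 ],
       [  0.        , 325.1922621 , 213.56662988],
       [  0.        ,   0.        ,   1.        ]]), 'extrinsics': array([[ 3.64872229e-01,  8.96805613e-01,  2.50215807e-01,
         1.64083586e+02],
       [ 9.31056296e-01, -3.50998722e-01, -9.96698078e-02,
         6.06282725e+02],
       [-1.55901442e-03,  2.69331747e-01, -9.63046198e-01,
         3.72224454e+02],
       [ 0.00000000e+00,  0.00000000e+00,  0.00000000e+00,
         1.00000000e+00]])}
```

View pics/top0.png

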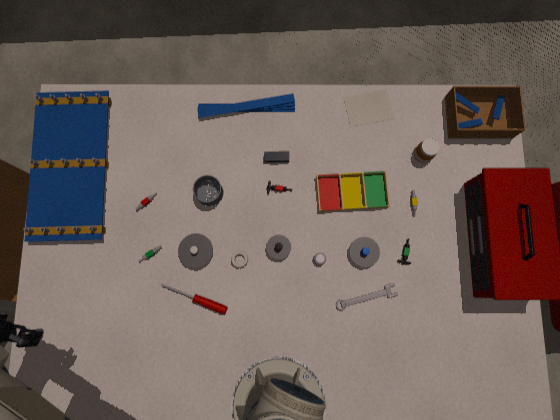

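View pics/side0.png

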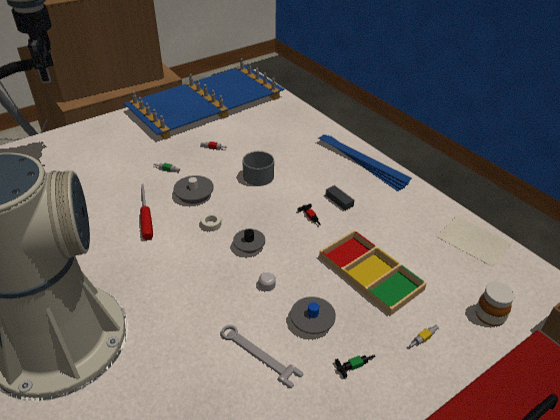

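The top view (pixel positions) shows the tub at (207,190), the white lid at (195,251), the black lid at (278,248) and the blue lid at (364,253). The caddy is at (352,191). The red, green and yellow plungers are at (147,202), (150,254) and (414,203), and the wing-nuts are at (280,188) and (406,252). The side view agrees. The blue lid is the one that fits.

```bash
cat > h.py <<'E'
from rig import r
import cv2,numpy as np
from scipy.spatial.transform import Rotation as R
def ray(n,u,v,c=None):
    c=c or r.camera_info(n);K=c["K"];E=c["extrinsics"]
    x=(u-K[0,2])/K[0,0];y=(v-K[1,2])/K[1,1]
    if n=="wrist":
        t=np.hypot(x,y);s=np.sin(t)/max(t,1e-9);d=np.array([x*s,y*s,np.cos(t)])
    else: d=np.array([x,y,1.])
    return E[:3,3],E[:3,:3]@d
def pt(n,u,v,z,c=None):
    o,d=ray(n,u,v,c);return (o+d*(z-o[2])/d[2])
def rect(n,img,z,c,ctr,half=100,s=0.5):
    "rectified top-down view of plane z: x up, y left, s mm/pixel"
    m=int(2*half/s);E=c["extrinsics"];K=c["K"]
    X=ctr[0]+half-np.arange(m)*s;Y=ctr[1]+half-np.arange(m)*s
    P=np.stack([np.repeat(X[:,None],m,1),np.repeat(Y[None],m,0),np.full((m,m),float(z))],-1)
    p=(P-E[:3,3])@E[:3,:3]
    if n=="wrist":
        h=np.hypot(p[...,0],p[...,1]);k=np.arctan2(h,p[...,2])/np.maximum(h,1e-9)
    else:k=1/p[...,2]
    return cv2.remap(img,(K[0,0]*p[...,0]*k+K[0,2]).astype(np.float32),(K[1,1]*p[...,1]*k+K[1,2]).astype(np.float32),cv2.INTER_CUBIC)
H={"red":((0,8),(172,180)),"yellow":((20,34),),"green":((45,85),),"blue":((95,125),)}
def blobs(img,col,smin=110,vmin=50,amin=12):
    h=cv2.cvtColor(img,cv2.COLOR_BGR2HSV);m=np.zeros(img.shape[:2],np.uint8)
    for a,b in H[col]: m|=cv2.inRange(h,(a,smin,vmin),(b,255,255))
    n,l,st,ce=cv2.connectedComponentsWithStats(m)
    return [(st[i,4],ce[i],l==i) for i in range(1,n) if st[i,4]>=amin]
def go(x,y,z=None,yaw=None):
    s=r.sense();p=s["eef_pos"];rot=R.from_euler("xyz",s["tcp_rot"])
    z=p[2] if z is None else z
    d=rot.inv().apply(np.array([x,y,z])-p)/10
    print("pos",np.round(p,1),"rot",np.round(s["tcp_rot"],3),"shift cm",np.round(d,2),"rows",round(np.linalg.norm(d)/4,1),"turn about tool z",None if yaw is None else round((-(yaw-s["tcp_rot"][2])+np.pi/2)%np.pi-np.pi/2,3),"F",np.round(s["contact_force"],1),"open",round(s["opening"],3),"t",round(s["clock"],2))
E
python3 - <<'E'
from h import *
for n in("top","side"):
    im=cv2.imread(f"pics/{n}0.png")
    for c in H:
        for a,p,m in blobs(im,c):
            if a<6000: print(n,c,a,np.round(p,1),np.round(pt(n,*p,{"blue":46}.get(c,10)),0)[:2])
for k,(u,v,z) in {"tubrim":(207.5,189,55),"blue":(364,253,22)}.items(): print(k,pt("top",u,v,z))
E
```

```text
top red 740 [329.2 192.3] [ 598. -152.]
top red 46 [278.4 187.7] [611.  -0.]
top red 50 [145.1 201.3] [569. 394.]
top red 12 [558.2 209.1] [ 548. -828.]
top red 166 [524.8 231. ] [ 483. -722.]
top red 315 [209.5 303.9] [273. 194.]
top yellow 14 [75.9 99.8] [891. 628.]
top yellow 20 [ 44.3 163.8] [684. 704.]
top yellow 753 [352.  190.5] [ 603. -220.]
top yellow 52 [413.6 201.6] [ 570. -401.]
top yellow 14 [ 67.4 230.1] [483. 616.]
top yellow 12 [ 36.2 231.4] [479. 706.]
top green 599 [374.7 190.8] [ 603. -287.]
top green 43 [406.1 251.1] [ 423. -371.]
top green 43 [149.2 253.4] [415. 373.]
top blue 255 [73.7 93.8] [893. 618.]
top blue 160 [466.6 102.6] [ 868. -567.]
top blue 1144 [249.8 106. ] [855.  86.]
top blue 146 [497.9 107.9] [ 850. -660.]
top blue 4011 [ 69.7 131.4] [773. 619.]
top blue 136 [470.2 123.2] [ 802. -572.]
top blue 4413 [ 65.4 196.5] [575. 613.]
top blue 454 [ 63.5 237.2] [457. 607.]
top blue 50 [365.4 250.9] [ 420. -246.]
side red 57 [212.3 144.9] [563. 387.]
side red 346 [145.9 222.9] [270. 191.]
side red 68 [309.8 213.1] [607.  -1.]
side red 37 [364.7 238.4] [ 655. -142.]
side red 698 [346.5 252.1] [ 592. -151.]
side yellow 53 [387.4 255.4] [ 659. -210.]
side yellow 838 [369.3 269.6] [ 597. -219.]
side yellow 111 [425.1 334.6] [ 568. -403.]
side green 29 [166.6 165.5] [413. 371.]
side green 33 [411.8 273.3] [ 664. -279.]
side green 863 [393.3 289. ] [ 600. -287.]
side green 107 [356.  361.4] [ 421. -371.]
side blue 13 [245.5  66.4] [873. 690.]
side blue 1633 [234.3  87.7] [760. 582.]
side blue 13 [252.5  70.8] [873. 649.]
side blue 13 [260.7  76.2] [874. 601.]
side blue 14 [268.9  81.2] [876. 557.]
side blue 1959 [179.8 105.8] [564. 576.]
side blue 23 [278.5  87.1] [878. 506.]
side blue 240 [143.1 117.8] [445. 574.]
side blue 915 [371.5 164.4] [830.  28.]
side blue 157 [312.9 309.5] [ 411. -255.]
tubrim [595.96064224 202.97507536  55.        ]
blue [ 416.13906606 -246.31720942   22.        ]
```

```bash
python3 -c "
from h import *
go(560,385,180)"
```

```text
pos [228.1 581.5 247.7] rot [-3.14  -0.     2.768] shift cm [-38.08  -6.16   6.77] rows 9.8 turn about tool z None F [0.4 0.7 0.3] open 0.998 t 0.1
```

Call:
{"method": "apply_moves", "body": {
  "series": "-3.8 -0.6 0.7 0 0 0 -1;-3.8 -0.6 0.7 0 0 0 -1;-3.8 -0.6 0.7 0 0 0 -1;-3.8 -0.6 0.7 0 0 0 -0.2;-3.8 -0.6 0.7 0 0 0 -0.2;-3.8 -0.6 0.7 0 0 0 -0.2;-3.8 -0.6 0.7 0 0 0 -0.2;-3.8 -0.6 0.7 0 0 0 -0.2;-3.8 -0.6 0.7 0 0 0 -0.2;-3.8 -0.6 0.7 0 0 0 -0.2",
  "squeeze": 40
}}

```text
clock: 0.93
eef_pos: [561.4, 385.8, 177.5]
tcp_rot: [-3.141, -0.0, 2.768]
contact_force: [-0.1, 1.3, -0.2]
opening: 0.598
```

```bash
cat >> h.py <<'E'
def look(name,z,ctr,half=100,s=0.5,n="wrist"):
    c=r.camera_info(n);im=r.grab_frame(n);cv2.imwrite(f"pics/{name}_raw.png",im)
    q=rect(n,im,z,c,ctr,half,s);cv2.imwrite(f"pics/{name}.png",q);return q
def fast(q,col,ctr,half=100,s=0.5):
    "collar blobs in a rectified view: world xy and long-axis angle"
    for a,p,m in blobs(q,col,amin=300):
        if a>6000: continue
        (cx,cy),(w,h),an=cv2.minAreaRect(np.argwhere(m)[:,::-1].astype(np.float32))
        f=lambda u,v:np.round([ctr[0]+half-v*s,ctr[1]+half-u*s],1)
        ang=np.deg2rad(an if w>h else an+90)
        # image dir (cos,sin)->world (x=-sin,y=-cos)
        wa=np.arctan2(-np.cos(ang),-np.sin(ang)); wa=(wa+np.pi/2)%np.pi-np.pi/2
        print(col,a,"xy",f(*p),"rect",f(cx,cy),"size",round(w*s,1),round(h*s,1),"axis",round(wa,3))
E
python3 - <<'E'
from h import *
s=r.sense();print(s["eef_pos"],s["tcp_rot"],s["opening"],s["clock"])
q=look("red1",12,(567,391));fast(q,"red",(567,391))
E
```

```text
[561.37477372 385.82154246 177.54972306] [-3.14108885e+00 -4.37729905e-04  2.76770259e+00] 0.5983181644629362 0.9333
red 1546 xy [567.9 392.9] rect [567.7 393.1] size 16.7 24.7 axis -0.848
```

View pics/red1.png

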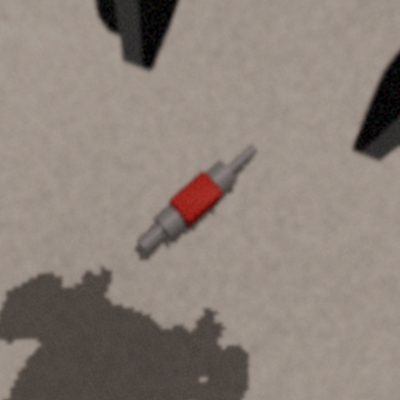

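The rectified wrist view shows the red plunger at about (195,198). Its needle points up and right, it has steel ends, and the fingers are clear on both sides.

Call:
{"method": "apply_moves", "body": {
  "series": "0 0 2.5 0 0 0.1185 -0.2;0 0 2.5 0 0 0.1185 -0.2;0 0 2.5 0 0 0.1185 -0.2;0 0 2.5 0 0 0.1185 -0.2;0.12 0.96 1.0 0 0 0 -0.2;0 0 2 0 0 0 -0.2;0 0 1.7 0 0 0 -0.2;0 0 1.0 0 0 0 -0.2;0 0 0 0 0 0 0.9;0 0 0 0 0 0 0.9"
}}

```text
clock: 1.82
eef_pos: [566.5, 394.8, 21.4]
tcp_rot: [-3.141, -0.0, 2.296]
contact_force: [1.4, 0.2, 0.6]
opening: 0.326
```

```bash
python3 -c "
from h import *
go(567.8,393,19,2.294);print(r.tcp_to_tips)"
```

```text
pos [566.5 394.8  21.4] rot [-3.141 -0.     2.296] shift cm [-0.22 -0.02  0.24] rows 0.1 turn about tool z 0.002 F [1.4 0.2 0.6] open 0.326 t 1.82
17.0
```

Call:
{"method": "apply_moves", "body": {
  "series": "-0.2 0 0.2 0 0 0 0.9;0 0 0 0 0 0 0.9;0 0 0 0 0 0 0.9;0 0 -1 0 0 0 0.9;0 0 -1.5 0 0 -0.12 0.9;0 0 -1.5 0 0 -0.12 0.9;0 0 -1.5 0 0 -0.12 0.9;0 0 -1.5 0 0 -0.12 0.9;0 0 -1.5 0 0 -0.12 0.9;0 0 -1.5 0 0 -0.12 0.9"
}}

```text
clock: 2.65
eef_pos: [567.9, 392.8, 121.1]
tcp_rot: [3.141, 0.001, 3.02]
contact_force: [-0.6, 0.7, -0.7]
opening: 0.173
```

```bash
python3 -c "
from h import *
go(596,-152,120,3.19)"
```

```text
pos [567.9 392.8 121.1] rot [3.141e+00 1.000e-03 3.020e+00] shift cm [ -9.4  -53.74   0.11] rows 13.6 turn about tool z -0.17 F [-0.6  0.7 -0.7] open 0.173 t 2.65
```

Call:
{"method": "apply_moves", "body": {
  "series": "0 0 -2 0 0 -0.085 0.9;0 0 -2 0 0 -0.085 0.9;0 -4.1 -1 0 0 0 0.9;0 -4.1 0 0 0 0 0.9;0 -4.1 0 0 0 0 0.9;0 -4.1 0 0 0 0 0.9;0 -4.1 0 0 0 0 0.9;0 -4.1 0 0 0 0 0.9;0 -4.1 0 0 0 0 0.9;0 -4.1 0 0 0 0 0.9"
}}

```text
clock: 3.48
eef_pos: [581.4, 63.8, 170.3]
tcp_rot: [-3.142, 0.001, -3.099]
contact_force: [1.1, 0.1, -0.5]
opening: 0.174
```

Call:
{"method": "apply_moves", "body": {
  "series": "0 -4.1 0 0 0 0 0.9;0 -4.1 0 0 0 0 0.9;0 -4.1 0 0 0 0 0.9;0 -4.1 0 0 0 0 0.9;0 -4.1 0 0 0 0 0.9;0 -1 0 0 0 0 0.9;0 0 0 0 0 0 0.9;0 0 0 0 0 0 0.9;0 0 0 0 0 0 0.9;0 0 0 0 0 0 0.9"
}}

```text
clock: 4.32
eef_pos: [590.6, -147.5, 169.4]
tcp_rot: [3.141, -0.0, -3.098]
contact_force: [-0.3, 0.7, 0.4]
opening: 0.172
```

Run:
```python
from h import *
go(596,-152,120,3.19)
look("cad",23,(600,-220),150,0.5)
```

```text
pos [ 590.6 -147.5  169.4] rot [ 3.141 -0.    -3.098] shift cm [-0.52 -0.47  4.94] rows 1.2 turn about tool z -0.005 F [-0.3  0.7  0.4] open 0.172 t 4.32
```

View pics/cad.png

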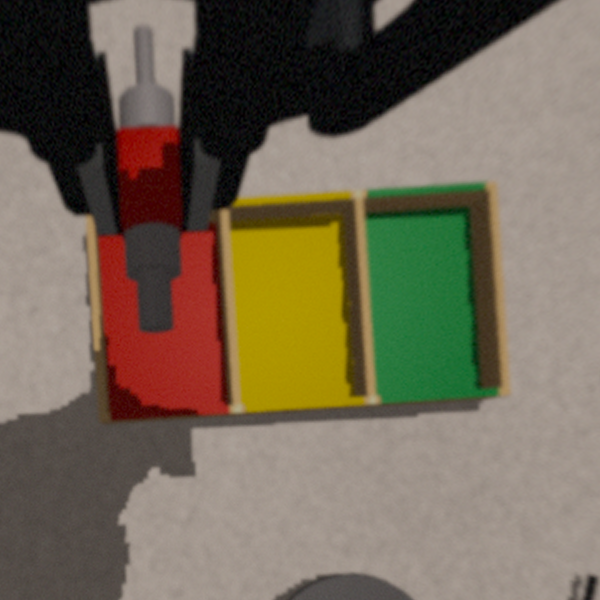

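The rectified caddy view shows dividers at (223,208)–(236,412) and (359,195)–(373,403), with right corners at (496,182) and (508,396). That puts the caddy centre at about (598.2,-218.3) with yaw 0.065. The red fastener is held straight with its needle toward +x.

Call:
{"method": "apply_moves", "body": {
  "series": "-0.1 -0.31 2 0 0 -0.021 0.9;0 0 3 0 0 0 0.9;0 0 3 0 0 0 0.9;0 0 2.5 0 0 0 0.9;0 0 2 0 0 0 0.9;0 0 1.3 0 0 0 0.9;0 0 0.6 0 0 0 0.9;0 0 0 0 0 0 0.9;0 0 0 0 0 0 0.9;0 0 0 0 0 0 0.9"
}}

```text
clock: 5.2
eef_pos: [592.5, -151.7, 25.9]
tcp_rot: [-3.141, 0.001, -3.078]
contact_force: [0.7, -0.4, -0.3]
opening: 0.171
```

```bash
python3 -c "
from h import *
go(591.8,-150.5,24.5,.065)"
```

```text
pos [ 592.5 -151.7   25.9] rot [-3.141e+00  1.000e-03 -3.078e+00] shift cm [0.06 0.13 0.14] rows 0.1 turn about tool z -0.001 F [ 0.7 -0.4 -0.3] open 0.171 t 5.2
```

Call:
{"method": "apply_moves", "body": {
  "series": "0 0.1 0.15 0 0 0 0.9;0 0 0 0 0 0 0.34;0 0 0 0 0 0 0.34;0 0 0 0 0 0 0.34;0 0 0 0 0 0 0.34;0 0 0 0 0 0 0.34;0 0 -2 0 0 0 0.34;0 0 -4 0 0 0 0.34;0 0 -4 0 0 0 0.34;0 0 -4 0 0 0 -0.2"
}}

```text
clock: 6.03
eef_pos: [591.2, -150.9, 164.8]
tcp_rot: [3.141, -0.001, -3.078]
contact_force: [0.8, -1.2, -0.2]
opening: 0.459
```

```bash
python3 -c "
from h import *
go(580,-390,170)"
```

```text
pos [ 591.2 -150.9  164.8] rot [ 3.141e+00 -1.000e-03 -3.078e+00] shift cm [  2.62 -23.79  -0.53] rows 6.0 turn about tool z None F [ 0.8 -1.2 -0.2] open 0.459 t 6.03
```

Call:
{"method": "apply_moves", "body": {
  "series": "0.4 -4 0 0 0 0 -0.2;0.4 -4 0 0 0 0 -0.2;0.4 -4 0 0 0 0 -0.2;0.4 -4 0 0 0 0 -0.2;0.4 -4 0 0 0 0 -0.2;0.4 -3.8 0 0 0 0 -0.2;0 0 0 0 0 0 -0.2;0 0 0 0 0 0 -0.2;0 0 0 0 0 0 -0.2;0 0 0 0 0 0 -0.2"
}}

```text
clock: 6.87
eef_pos: [582.8, -388.8, 163.4]
tcp_rot: [3.141, -0.001, -3.078]
contact_force: [0.4, 0.1, -0.5]
opening: 0.601
```

Run:
```python
from h import *
go(580,-390,170)
q=look("yel1",12,(569,-402));fast(q,"yellow",(569,-402))
q=rect("wrist",cv2.imread("pics/yel1_raw.png"),12,r.camera_info("wrist"),(585,-270),200,.6);cv2.imwrite("pics/yel1b.png",q)
```

```text
pos [ 582.8 -388.8  163.4] rot [ 3.141e+00 -1.000e-03 -3.078e+00] shift cm [ 0.28 -0.1  -0.66] rows 0.2 turn about tool z None F [ 0.4  0.1 -0.5] open 0.601 t 6.87
yellow 345 xy [ 592.3 -318.1] rect [ 592.3 -318.1] size 79.5 4.7 axis 0.02
yellow 1510 xy [ 567.7 -401.4] rect [ 567.8 -401.5] size 24.5 16.0 axis 0.0
```

View pics/yel1b.png

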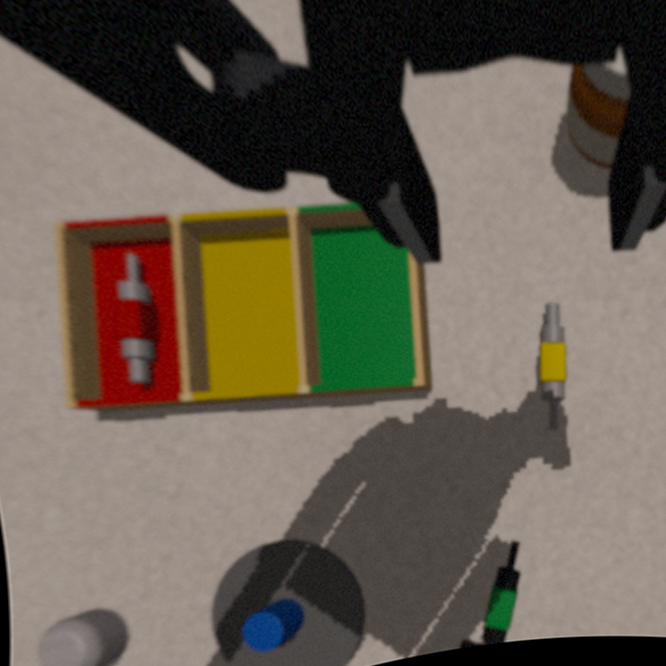

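In this view the red fastener lies flat in the red bay at (137,320). The yellow plunger is at (553,362) with its needle toward -x.

Call:
{"method": "apply_moves", "body": {
  "series": "0.7 -0.63 3 0 0 0.063 -0.2;0.8 -0.63 3 0 0 0 -0.2;0 0 3 0 0 0 -0.2;0 0 2.5 0 0 0 -0.2;0 0 1.8 0 0 0 -0.2;0 0 0.8 0 0 0 -0.2;0 0 0.3 0 0 0 -0.2;0 0 0 0 0 0 0.9;0 0 0 0 0 0 0.9;0 0 0 0 0 0 0.9"
}}

```text
clock: 7.75
eef_pos: [569.3, -403.5, 21.3]
tcp_rot: [-3.14, 0.002, -3.141]
contact_force: [-0.1, -0.2, 7.4]
opening: 0.182
```

```bash
python3 -c "
from h import *
go(567.8,-401.4,20,0)"
```

```text
pos [ 569.3 -403.5   21.3] rot [-3.140e+00  2.000e-03 -3.141e+00] shift cm [0.15 0.21 0.13] rows 0.1 turn about tool z 0.001 F [-0.1 -0.2  7.4] open 0.182 t 7.75
```

Call:
{"method": "apply_moves", "body": {
  "series": "0 0 0 0 0 0 0.9;0 0 0 0 0 0 0.9;0 0 -2 0 0 0 0.9;0 0 -3.5 0 0 0 0.9;0 0 -3.5 0 0 -0.065 0.9;-0.88 3.65 0 0 0 0 0.9;-0.88 3.65 0 0 0 0 0.9;-0.88 3.65 0 0 0 0 0.9;-0.88 3.65 0 0 0 0 0.9;-0.88 3.65 0 0 0 0 0.9"
}}

```text
clock: 8.58
eef_pos: [600.4, -216.8, 110.5]
tcp_rot: [-3.141, 0.001, -3.077]
contact_force: [0.6, 0.2, -1.2]
opening: 0.176
```

```bash
python3 -c "
from h import *
go(600.2,-218.2,25,.065)"
```

```text
pos [ 600.4 -216.8  110.5] rot [-3.141e+00  1.000e-03 -3.077e+00] shift cm [ 0.04 -0.14  8.55] rows 2.1 turn about tool z -0.0 F [ 0.6  0.2 -1.2] open 0.176 t 8.58
```

Call:
{"method": "apply_moves", "body": {
  "series": "0 -0.1 2 0 0 0 0.9;0 0 2.5 0 0 0 0.9;0 0 2 0 0 0 0.9;0 0 1.5 0 0 0 0.9;0 0 0.6 0 0 0 0.9;0 0 0 0 0 0 0.9;0 0 0 0 0 0 0.9;0 0 0 0 0 0 0.34;0 0 0 0 0 0 0.34;0 0 0 0 0 0 0.34"
}}

```text
clock: 9.42
eef_pos: [600.5, -219.3, 24.0]
tcp_rot: [-3.141, 0.0, -3.076]
contact_force: [0.2, -0.4, 0.1]
opening: 0.327
```

Call:
{"method": "apply_moves", "body": {
  "series": "0 0 0 0 0 0 0.34;0 0 0 0 0 0 0.34;0 0 -2 0 0 0 0.34;0 0 -4 0 0 0 0.34;0 0 -4 0 0 0 0.34;0 0 -4 0 0 0 -0.2;0 4 0 0 0 0 -0.2;0 4 0 0 0 0 -0.2;0 4 0 0 0 0 -0.2;0 4 0 0 0 0 -0.2"
}}

```text
clock: 10.25
eef_pos: [589.6, -58.2, 164.2]
tcp_rot: [-3.141, 0.001, -3.077]
contact_force: [-0.5, 0.2, 0.4]
opening: 0.599
```

```bash
python3 -c "
from h import *
go(430,365,165)"
```

```text
pos [589.6 -58.2 164.2] rot [-3.141e+00  1.000e-03 -3.077e+00] shift cm [13.21 43.25 -0.1 ] rows 11.3 turn about tool z None F [-0.5  0.2  0.4] open 0.599 t 10.25
```

Call:
{"method": "apply_moves", "body": {
  "series": "1.2 3.95 0 0 0 0 -0.2;1.2 3.95 0 0 0 0 -0.2;1.2 3.95 0 0 0 0 -0.2;1.2 3.95 0 0 0 0 -0.2;1.2 3.95 0 0 0 0 -0.2;1.2 3.95 0 0 0 0 -0.2;1.2 3.95 0 0 0 0 -0.2;1.2 3.95 0 0 0 0 -0.2;1.2 3.95 0 0 0 0 -0.2;1.2 3.95 0 0 0 0 -0.2"
}}

```text
clock: 11.08
eef_pos: [443.4, 328.6, 163.9]
tcp_rot: [3.141, 0.0, -3.076]
contact_force: [0.9, -0.8, 0.1]
opening: 0.594
```

Call:
{"method": "apply_moves", "body": {
  "series": "1.2 3.75 0 0 0 0.1 -0.2;0 0 0 0 0 0.12 -0.2;0 0 0 0 0 0.12 -0.2;0 0 0 0 0 0.12 -0.2;0 0 0 0 0 0.12 -0.2;0 0 0 0 0 0.12 -0.2;0 0 0 0 0 0 -0.2;0 0 0 0 0 0 -0.2;0 0 0 0 0 0 -0.2;0 0 0 0 0 0 -0.2"
}}

```text
clock: 11.92
eef_pos: [430.0, 363.4, 163.7]
tcp_rot: [-3.142, -0.0, 2.509]
contact_force: [-0.1, -0.9, 0.1]
opening: 0.599
```

Run:
```python
from h import *
q=look("gre1",12,(414,372));fast(q,"green",(414,372));go(414,372,20)
```

```text
green 1317 xy [414.1 371. ] rect [414.1 370.9] size 15.0 23.2 axis -0.965
pos [430.  363.4 163.7] rot [-3.142  0.     2.509] shift cm [ 1.8  -0.26 14.37] rows 3.6 turn about tool z None F [-0.4 -0.5 -0. ] open 0.601 t 11.97
```

View pics/gre1.png

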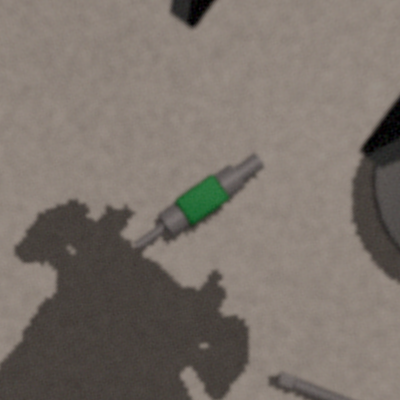

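The green plunger is at (202,199) with steel ends and its needle toward lower-left. The white lid's edge is clear at the right.

Call:
{"method": "apply_moves", "body": {
  "series": "0 0 2.5 0 0 0.111 -0.2;0 0 2.5 0 0 0.111 -0.2;0 0 2.5 0 0 0.11 -0.2;0.8 -0.45 2 0 0 0 -0.2;0.73 -0.42 2 0 0 0 -0.2;0 0 1.8 0 0 0 -0.2;0 0 0.8 0 0 0 -0.2;0 0 0.3 0 0 0 -0.2;0 0 0 0 0 0 -0.2;0 0 0 0 0 0 0.9"
}}

```text
clock: 12.8
eef_pos: [414.8, 371.4, 20.4]
tcp_rot: [3.141, -0.0, 2.175]
contact_force: [-0.1, 0.1, -0.6]
opening: 0.474
```

```bash
python3 -c "
from h import *
go(414.1,371,20,2.177)"
```

```text
pos [414.8 371.4  20.4] rot [ 3.141 -0.     2.175] shift cm [ 0.   -0.08  0.04] rows 0.0 turn about tool z -0.002 F [-0.1  0.1 -0.6] open 0.474 t 12.8
```

Call:
{"method": "apply_moves", "body": {
  "series": "0 0 0 0 0 0 0.9;0 0 0 0 0 0 0.9;0 0 0 0 0 0 0.9;0 0 0 0 0 0 0.9;0 0 -2 0 0 0 0.9;0 0 -2 0 0 -0.1145 0.9;0 0 -2 0 0 -0.1145 0.9;0 0 -2 0 0 -0.1145 0.9;0 0 -2 0 0 -0.1145 0.9;0 0 -2 0 0 -0.1145 0.9"
}}

```text
clock: 13.63
eef_pos: [414.2, 371.1, 141.2]
tcp_rot: [3.141, 0.0, 2.753]
contact_force: [0.8, 1.0, 0.1]
opening: 0.172
```

Call:
{"method": "apply_moves", "body": {
  "series": "0 0 0 0 0 -0.1145 0.9;0 0 0 0 0 -0.1145 0.9;0 0 0 0 0 -0.1145 0.9;0 0 0 0 0 -0.1145 0.9;0 0 0 0 0 0 0.9;0 0 0 0 0 0 0.9;0 0 0 0 0 0 0.9;0 0 0 0 0 0 0.9;0 0 0 0 0 0 0.9;0 0 0 0 0 0 0.9"
}}

```text
clock: 14.47
eef_pos: [414.1, 371.1, 139.7]
tcp_rot: [-3.142, -0.0, -3.079]
contact_force: [-1.4, 0.2, -0.2]
opening: 0.171
```

```bash
python3 -c "
from h import *
go(604.6,-286.1,140,.065)"
```

```text
pos [414.1 371.1 139.7] rot [-3.142 -0.    -3.079] shift cm [-1.490e+01 -6.678e+01 -3.000e-02] rows 17.1 turn about tool z -0.002 F [-1.4  0.2 -0.2] open 0.171 t 14.47
```

Call:
{"method": "apply_moves", "body": {
  "series": "-0.83 -3.71 0 0 0 0 0.9;-0.83 -3.71 0 0 0 0 0.9;-0.83 -3.71 0 0 0 0 0.9;-0.83 -3.71 0 0 0 0 0.9;-0.83 -3.71 0 0 0 0 0.9;-0.83 -3.71 0 0 0 0 0.9;-0.83 -3.71 0 0 0 0 0.9;-0.83 -3.71 0 0 0 0 0.9;-0.83 -3.71 0 0 0 0 0.9;-0.83 -3.71 0 0 0 0 0.9"
}}

```text
clock: 15.3
eef_pos: [520.9, 4.3, 139.8]
tcp_rot: [3.142, 0.0, -3.079]
contact_force: [1.4, 0.2, -0.7]
opening: 0.172
```

Call:
{"method": "apply_moves", "body": {
  "series": "-0.83 -3.71 0 0 0 0 0.9;-0.83 -3.71 0 0 0 0 0.9;-0.83 -3.71 0 0 0 0 0.9;-0.83 -3.71 0 0 0 0 0.9;-0.83 -3.71 0 0 0 0 0.9;-0.83 -3.71 0 0 0 0 0.9;-0.83 -3.71 0 0 0 0 0.9;-0.83 -3.71 0 0 0 0 0.9;0 0 0 0 0 0 0.9;0 0 0 0 0 0 0.9"
}}

```text
clock: 16.13
eef_pos: [605.8, -287.7, 139.2]
tcp_rot: [-3.142, 0.0, -3.081]
contact_force: [-0.5, -0.2, -1.0]
opening: 0.178
```

```bash
python3 -c "
from h import *
go(604.6,-286.1,24.5,.065)"
```

```text
pos [ 605.8 -287.7  139.2] rot [-3.142  0.    -3.081] shift cm [ 0.11  0.17 11.47] rows 2.9 turn about tool z -0.005 F [-0.5 -0.2 -1. ] open 0.178 t 16.13
```

Call:
{"method": "apply_moves", "body": {
  "series": "0.05 0.1 2.5 0 0 0 0.9;0 0 3 0 0 0 0.9;0 0 2.5 0 0 0 0.9;0 0 2 0 0 0 0.9;0 0 1.1 0 0 0 0.9;0 0 0.4 0 0 0 0.9;0 0 0 0 0 0 0.9;0 0 0 0 0 0 0.9;0 0 0 0 0 0 0.34;0 0 0 0 0 0 0.34"
}}

```text
clock: 16.97
eef_pos: [605.6, -284.6, 25.3]
tcp_rot: [-3.141, 0.001, -3.078]
contact_force: [0.2, 0.2, -0.5]
opening: 0.327
```

```bash
python3 -c "
from h import *
go(604.6,-286.1,24.5,.065)"
```

```text
pos [ 605.6 -284.6   25.3] rot [-3.141e+00  1.000e-03 -3.078e+00] shift cm [ 0.11 -0.14  0.08] rows 0.0 turn about tool z -0.001 F [ 0.2  0.2 -0.5] open 0.327 t 16.97
```

Call:
{"method": "apply_moves", "body": {
  "series": "0 0 0 0 0 0 0.34;0 0 0 0 0 0 0.34;0 0 -2 0 0 0 0.34;0 0 -4 0 0 0 0.34;0 0 -4 0 0 0 0.34;0 0 -4 0 0 0 -0.2;3.9 1.1 0 0 0 0 -0.2;3.9 1.1 0 0 0 0 -0.2;3.9 1.1 0 0 0 0 -0.2;3.9 1.1 0 0 0 0 -0.2"
}}

```text
clock: 17.8
eef_pos: [445.0, -250.3, 164.9]
tcp_rot: [-3.141, 0.001, -3.078]
contact_force: [-0.1, -0.5, 0.7]
opening: 0.599
```

Call:
{"method": "apply_moves", "body": {
  "series": "0 0 0 0 0 0 -0.2;0 0 0 0 0 0 -0.2;0 0 0 0 0 0 -0.2;0 0 0 0 0 0 -0.2;0 0 0 0 0 0 -0.2;0 0 0 0 0 0 -0.2;0 0 0 0 0 0 -0.2;0 0 0 0 0 0 -0.2;0 0 0 0 0 0 -0.2;0 0 0 0 0 0 -0.2"
}}

```text
clock: 18.63
eef_pos: [446.8, -250.9, 164.6]
tcp_rot: [3.142, -0.0, -3.078]
contact_force: [0.1, 0.9, -0.5]
opening: 0.597
```

Run:
```python
from h import *
go(418,-248,44)
ctr=(418,-248)
q=look("blu1",46,ctr);fast(q,"blue",ctr)
c=r.camera_info("wrist");im=cv2.imread("pics/blu1_raw.png")
f=rect("wrist",im,20,c,ctr)
cad=rect("wrist",im,12,c,(600,-220),120,.6)
cv2.imwrite("pics/blu1b.png",np.hstack([cv2.resize(f,(400,400)),cv2.resize(cad,(400,400))]))
```

```text
pos [ 446.8 -250.9  164.6] rot [ 3.142 -0.    -3.078] shift cm [ 2.85  0.47 12.06] rows 3.1 turn about tool z None F [ 0.1  0.9 -0.5] open 0.597 t 18.63
blue 1418 xy [ 417.7 -247. ] rect [ 417.5 -247.3] size 21.6 20.9 axis 0.785
```

View pics/blu1b.png

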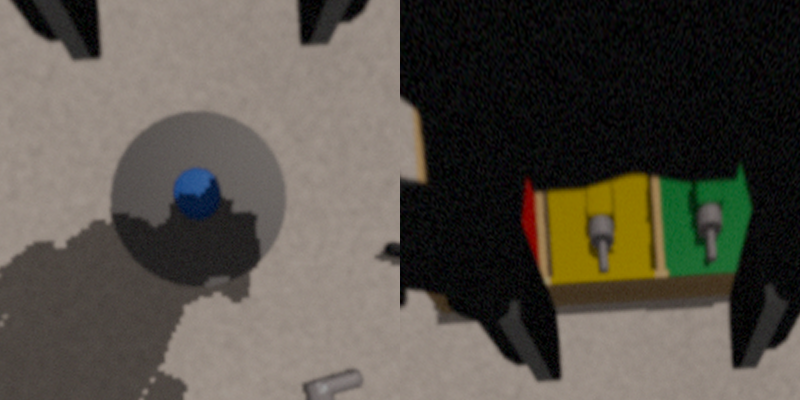

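Left panel: the blue lid's flange is centred at (198,199), which is about (418,-247). Right panel: the yellow and green fasteners lie along their bays.

Call:
{"method": "apply_moves", "body": {
  "series": "1.4 0.27 2.5 0 0 0 -0.2;1.45 0.28 3 0 0 0 -0.2;0 0 3 0 0 0 -0.2;0 0 2 0 0 0 -0.2;0 0 1.2 0 0 0 -0.2;0 0 0.5 0 0 0 -0.2;0 0 0.16 0 0 0 -0.2;0 0 0 0 0 0 -0.2;0 0 0 0 0 0 0.9;0 0 0 0 0 0 0.9",
  "squeeze": 60
}}

```text
clock: 19.52
eef_pos: [418.6, -247.6, 42.0]
tcp_rot: [-3.141, 0.001, -3.078]
contact_force: [0.4, 0.6, -0.6]
opening: 0.328
```

Call:
{"method": "apply_moves", "body": {
  "series": "0 0 0 0 0 0 0.9;0 0 0 0 0 0 0.9;0 0 0 0 0 0 0.9;0 0 0 0 0 0 0.9;0 0 0 0 0 0 0.9;0 0 -1 0 0 0 0.9;0 0 -3 0 0 0 0.9;0 0 -4 0 0 0 0.9;0 0 -3 0 0 0 0.9;0 0 0 0 0 0 0.9"
}}

```text
clock: 20.35
eef_pos: [421.0, -249.0, 157.6]
tcp_rot: [-3.136, 0.008, -3.078]
contact_force: [2.4, -1.4, 0.4]
opening: 0.235
```

```bash
python3 -c "
from h import *
go(580,190,152)"
```

```text
pos [ 421.  -249.   157.6] rot [-3.136  0.008 -3.078] shift cm [-18.67  42.8    0.47] rows 11.7 turn about tool z None F [ 2.4 -1.4  0.4] open 0.235 t 20.35
```

Call:
{"method": "apply_moves", "body": {
  "series": "-1.8 3.2 0 0 0 0 0.9;-1.8 3.6 0 0 0 0 0.9;-1.8 3.6 0 0 0 0 0.9;-1.8 3.6 0 0 0 0 0.9;-1.8 3.6 0 0 0 0 0.9;-1.8 3.6 0 0 0 0 0.9;-1.8 3.6 0 0 0 0 0.9;-1.8 3.6 0 0 0 0 0.9;-1.8 2 0 0 0 0 0.9;0 0 0 0 0 0 0.9"
}}

```text
clock: 21.18
eef_pos: [563.2, 70.7, 152.0]
tcp_rot: [3.14, 0.004, -3.075]
contact_force: [0.1, -0.3, -0.2]
opening: 0.239
```

Call:
{"method": "apply_moves", "body": {
  "series": "0 0 0 0 0 0 0.9;0 0 0 0 0 0 0.9;0 0 0 0 0 0 0.9;0 0 0 0 0 0 0.9;0 0 0 0 0 0 0.9;0 0 0 0 0 0 0.9;0 0 0 0 0 0 0.9;0 0 0 0 0 0 0.9;0 0 0 0 0 0 0.9;0 0 0 0 0 0 0.9"
}}

```text
clock: 22.02
eef_pos: [560.2, 66.5, 151.1]
tcp_rot: [-3.142, -0.0, -3.078]
contact_force: [0.0, 0.3, 0.2]
opening: 0.236
```

Run:
```python
from h import *
go(596,203,150)
c=r.camera_info("wrist")
q=look("tub1",55,(596,203),100);im=cv2.imread("pics/tub1_raw.png")
z=r.sense()["eef_pos"]
l=rect("wrist",im,z[2]-19,c,z[:2],100,.5)
cv2.imwrite("pics/tub1b.png",np.hstack([q,l]))
```

```text
pos [560.2  66.5 151.1] rot [-3.142 -0.    -3.078] shift cm [-4.44 13.4   0.11] rows 3.5 turn about tool z None F [0.  0.3 0.2] open 0.236 t 22.02
```

View pics/tub1b.png

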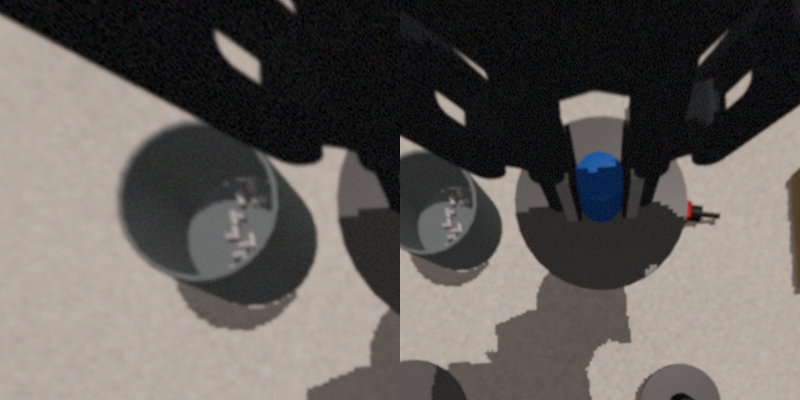

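The tub rim at z=55 is centred at (198,200), which is about (596,204). The lid held in the gripper sits level at panel centre (201,203).

Call:
{"method": "apply_moves", "body": {
  "series": "-0.92 2.71 0 0 0 0 0.9;-0.92 2.71 0 0 0 0 0.9;-0.92 2.71 0 0 0 0 0.9;-0.92 2.71 0 0 0 0 0.9;-0.92 2.71 0 0 0 0 0.9;0 0 1.5 0 0 0 0.9;0 0 1.5 0 0 0 0.9;0 0 1 0 0 0 0.9;0 0 0 0 0 0 0.9;0 0 0 0 0 0 0.9"
}}

```text
clock: 22.9
eef_pos: [597.1, 204.3, 110.6]
tcp_rot: [-3.141, -0.001, -3.078]
contact_force: [-0.2, 0.6, 0.5]
opening: 0.229
```

Run:
```python
from h import *
go(597.7,204.7,78.5)
a=r.grab_frame("side")[100:230,190:330];b=r.grab_frame("top")[140:240,150:265]
cv2.imwrite("pics/chk.png",np.hstack([cv2.resize(a,(420,390),interpolation=3),cv2.resize(b,(380,390),interpolation=3)]))
```

```text
pos [597.1 204.3 110.6] rot [-3.141e+00 -1.000e-03 -3.078e+00] shift cm [-0.07  0.04  3.21] rows 0.8 turn about tool z None F [-0.2  0.6  0.5] open 0.229 t 22.9
```

View pics/chk.png

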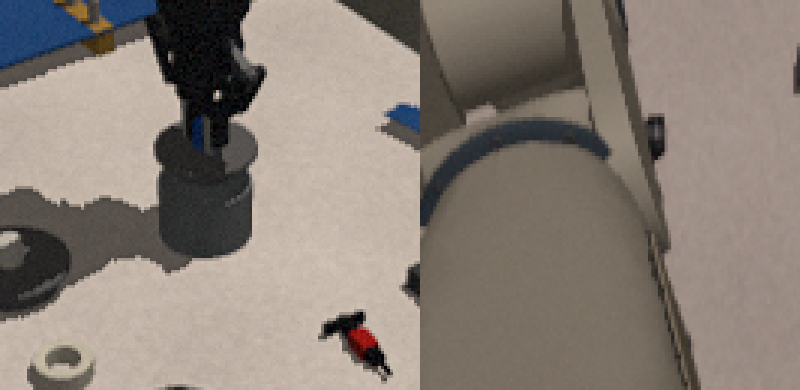

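In the side view the flange (153–258) is centred over the tub (159–252). Lowering it now.

Call:
{"method": "apply_moves", "body": {
  "series": "0 0 0.6 0 0 0 0.9;0 0 0.6 0 0 0 0.9;0 0 0.4 0 0 0 0.9;0 0 0.3 0 0 0 0.9;0 0 0.2 0 0 0 0.9;0 0 0.2 0 0 0 0.9;0 0 0.1 0 0 0 0.9;0 0 0.1 0 0 0 0.9;0 0 0 0 0 0 0.9;0 0 0 0 0 0 0.9"
}}

```text
clock: 23.83
eef_pos: [597.6, 204.7, 86.1]
tcp_rot: [3.142, 0.0, -3.078]
contact_force: [1.0, 0.4, -0.3]
opening: 0.231
```

No contact yet, so I'll continue to the rim.

Call:
{"method": "apply_moves", "body": {
  "series": "0 0 0.1 0 0 0 0.9;0 0 0.1 0 0 0 0.9;0 0 0.1 0 0 0 0.9;0 0 0.1 0 0 0 0.9;0 0 0.1 0 0 0 0.9;0 0 0.05 0 0 0 0.9;0 0 0.05 0 0 0 0.9;0 0 0.05 0 0 0 0.9;0 0 0 0 0 0 0.9;0 0 0 0 0 0 0.9"
}}

```text
clock: 24.67
eef_pos: [597.2, 205.0, 79.5]
tcp_rot: [3.141, -0.0, -3.078]
contact_force: [-2.6, 4.1, 1.1]
opening: 0.231
```

Call:
{"method": "apply_moves", "body": {
  "series": "0.03 0.05 0 0 0 0 0.9;0 0 0.05 0 0 0 0.9;0 0 0.05 0 0 0 0.9;0 0 0.05 0 0 0 0.9;0 0 0.05 0 0 0 0.9;0 0 0 0 0 0 0.9;0 0 0 0 0 0 0.9;0 0 0 0 0 0 0.9;0 0 0 0 0 0 0.9;0 0 0 0 0 0 0.9"
}}

```text
clock: 25.5
eef_pos: [597.1, 205.2, 79.1]
tcp_rot: [3.142, 0.0, -3.078]
contact_force: [-7.2, 1.4, 17.1]
opening: 0.231
```

Call:
{"method": "apply_moves", "body": {
  "series": "0.05 0 0 0 0 0 0.9;0.02 0 0.03 0 0 0 0.9;0 0 0 0 0 0 0.9;0 0 0 0 0 0 0.9;0 0 0 0 0 0 0.9;0 0 0 0 0 0 0.9;0 0 0 0 0 0 0.9;0 0 0 0 0 0 0.9;0 0 0 0 0 0 0.9;0 0 0 0 0 0 0.9"
}}

```text
clock: 26.33
eef_pos: [597.1, 205.2, 79.1]
tcp_rot: [3.141, 0.002, -3.078]
contact_force: [-6.1, 0.2, 17.0]
opening: 0.23
```

Call:
{"method": "apply_moves", "body": {
  "series": "0 0 0 0 0 0 0.2;0 0 0 0 0 0 0.2;0 0 0 0 0 0 0.2;0 0 0 0 0 0 0.2;0 0 -1 0 0 0 0.2;0 0 -3 0 0 0 0.2;0 0 -4 0 0 0 0.2;3 0 0 0 0 0 0.2;4 0 0 0 0 0 0.2;4 0 0 0 0 0 0.2"
}}

```text
clock: 27.17
eef_pos: [486.4, 198.0, 158.4]
tcp_rot: [3.141, 0.002, -3.079]
contact_force: [-0.7, 0.4, -0.1]
opening: 0.399
```

Call:
{"method": "apply_moves", "body": {
  "series": "4 0 0 0 0 0 0.2;4 0 0 0 0 0 0.2;2 0 0 0 0 0 0.2;0 0 0 0 0 0 0.2;0 0 0 0 0 0 0.2;0 0 0 0 0 0 0.2;0 0 0 0 0 0 0.2;0 0 0 0 0 0 0.2;0 0 0 0 0 0 0.2;0 0 0 0 0 0 0.2"
}}

```text
clock: 28.0
eef_pos: [387.4, 191.7, 157.1]
tcp_rot: [-3.141, -0.0, -3.078]
contact_force: [-0.4, -0.9, -0.7]
opening: 0.396
```

Run:
```python
from h import *
go(597,205)
a=r.grab_frame("side");cv2.imwrite("pics/s_end.png",a);t=r.grab_frame("top");cv2.imwrite("pics/t_end.png",t)
cv2.imwrite("pics/end.png",np.hstack([cv2.resize(a[130:200,215:305],(400,311),interpolation=3),cv2.resize(t[155:225,165:255],(400,311),interpolation=3)]))
```

```text
pos [387.4 191.7 157.1] rot [-3.141 -0.    -3.078] shift cm [-2.101e+01  0.000e+00 -1.000e-02] rows 5.3 turn about tool z None F [-0.4 -0.9 -0.7] open 0.396 t 28.0
```

View pics/end.png

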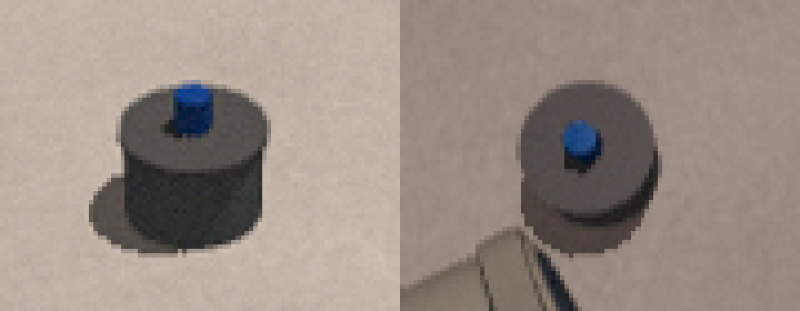

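Both views show the lid sitting on the tub and apparently level. I'll confirm by pressing the knob top gently with closed fingers. If the lid is home, contact comes at TCP z of about 100.

Call:
{"method": "apply_moves", "body": {
  "series": "-3 0 0 0 0 0 1;-4 0 0 0 0 0 1;-4 0 0 0 0 0 1;-4 0 0 0 0 0 1;-4 0 0 0 0 0 1;-2 0 0 0 0 0 1;0 0 1.5 0 0 0 1;0 0 2 0 0 0 1;0 0 0.8 0 0 0 1;0 0 0 0 0 0 1",
  "squeeze": 30
}}

```text
clock: 28.93
eef_pos: [594.9, 204.5, 111.8]
tcp_rot: [-3.14, -0.004, -3.078]
contact_force: [-0.4, -0.3, 0.9]
opening: -0.002
```

Call:
{"method": "apply_moves", "body": {
  "series": "0 0 0.5 0 0 0 1;0 0 0.2 0 0 0 1;0 0 0.2 0 0 0 1;0 0 0.1 0 0 0 1;0 0 0.1 0 0 0 1;0 0 0.05 0 0 0 1;0 0 0.05 0 0 0 1;0 0 0 0 0 0 1;0 0 0 0 0 0 1;0 0 0 0 0 0 1"
}}

```text
clock: 29.77
eef_pos: [596.5, 205.1, 102.3]
tcp_rot: [3.142, 0.0, -3.078]
contact_force: [0.6, -0.3, -0.8]
opening: 0.003
```

Call:
{"method": "apply_moves", "body": {
  "series": "0 0 0.05 0 0 0 1;0 0 0.05 0 0 0 1;0 0 0.05 0 0 0 1;0 0 0.05 0 0 0 1;0 0 0.03 0 0 0 1;0 0 0 0 0 0 1;0 0 0 0 0 0 1;0 0 0 0 0 0 1;0 0 0 0 0 0 1;0 0 0 0 0 0 1"
}}

```text
clock: 30.6
eef_pos: [596.5, 205.1, 100.1]
tcp_rot: [3.142, -0.0, -3.078]
contact_force: [-1.8, -0.9, 5.3]
opening: -0.006
```

Contact came at z=100.1, which matches a lid that is home. One light press more, then retreat and do a final check.

Call:
{"method": "apply_moves", "body": {
  "series": "0 0 0.03 0 0 0 1;0 0 0 0 0 0 1;0 0 0 0 0 0 1;0 0 -1 0 0 0 1;0 0 -3 0 0 0 1;0 0 -4 0 0 0 1;4 0 0 0 0 0 1;4 0 0 0 0 0 1;4 0 0 0 0 0 1;4 0 0 0 0 0 1"
}}

```text
clock: 31.43
eef_pos: [435.3, 194.6, 180.0]
tcp_rot: [3.141, 0.001, -3.078]
contact_force: [-1.1, 0.7, 0.7]
opening: 0.0
```

Call:
{"method": "apply_moves", "body": {
  "series": "4 0 0 0 0 0 1;3 0 -3 0 0 0 1;0 0 -3 0 0 0 1;0 0 0 0 0 0 1;0 0 0 0 0 0 1;0 0 0 0 0 0 1;0 0 0 0 0 0 1;0 0 0 0 0 0 1;0 0 0 0 0 0 1;0 0 0 0 0 0 1"
}}

```text
clock: 32.27
eef_pos: [367.4, 190.3, 238.4]
tcp_rot: [-3.141, -0.001, -3.078]
contact_force: [-0.1, -0.8, -0.1]
opening: 0.003
```

Run:
```python
from h import *
a=r.grab_frame("side");t=r.grab_frame("top")
cv2.imwrite("pics/end2.png",np.hstack([cv2.resize(a[125:385,110:450],(400,306)),cv2.resize(t[160:280,120:440],(400,150),interpolation=3).repeat(1,0) if 0 else cv2.resize(t[150:290,170:440],(400,306),interpolation=3)]))
```

```text
(no output)
```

View pics/end2.png

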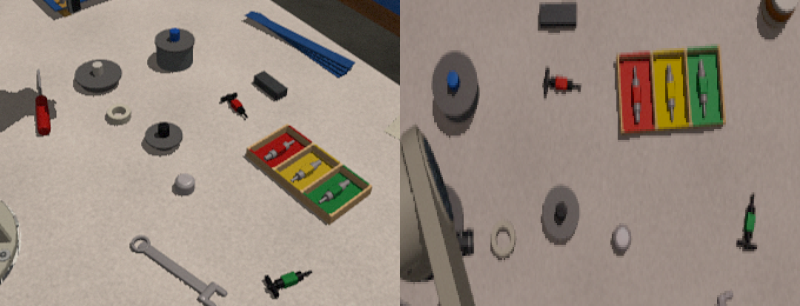

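The final views show all three fasteners lying in their matching bays: side view (280,150), (308,168), (335,190). The blue lid sits level on the tub at (174,45). The white and black lids and both wing-nuts are where they started.

```bash
python3 -c "
from rig import r
print(r.sign_off())"
```

```text
the job is handed in; nothing more can be done
None
```

The job is handed in, at about 32 s of the 96 s allowed. The red, yellow and green plunger fasteners lie flat in their matching bays, and then I closed the tub with the blue lid.

**Last checks:**
- **Fasteners:** the final side and top views show each one lying along its own bay.
- **Lid:** the flange looks level in both views. Pressing the knob top with closed fingers met contact at z of about 83 mm, which is the height expected when the lid is fully home. There was a side force of about 7 N and 17 N upward when the lid seated, small against the limits.
- **Left alone:** both wing-nuts and the white and black lids are still where they started.

No check failed or disagreed. I viewed 10 pictures.

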